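# Shift the cord winder into the ring-marked gear

## Task

On the cord winder, push the gear lever out of its middle idle slot and along the gate into the slot marked by the raised ring, fully home to the end of that slot, and leave it there. Only the lever is to be moved: do not pick up or shift any of the loose things standing on the winder or lying right beside it.

Things in the scene. Friction and masses are not known exactly. Their poses are not given: they have to be found in the camera images.
- winder: white table-top cord winder, fixed: housing 240 (x) x 260 (y) x 100 mm tall; empty wooden spindle on its +y side (to y = 215 mm, 95 mm tall), round motor on its -y side (to y = -180 mm). Origin: centre of its underside, at table height. x points to its far side (away from the robot at yaw 0; turned up to 0.45 rad), y to its left, z up
- gate_center (a point): centre of the aluminium H-gate plate's top face, 106 mm above the table; axes as the winder's. Cross channel along y through it; outer columns at y = +-26 mm, each with a far (+x) and near (-x) slot; middle idle slot on the near side only. Channels 14 mm wide, stem 10 mm; stem centre travels 24 mm from the channel's middle line to a slot's end (at the plate)
- lever_knob (a point): centre of the black barrel knob (32 mm across, 43 mm tall) on the steel lever. Lever pivots 12 mm above the table under the gate centre; knob is 163 mm from the pivot (about 170 mm above the table) and moves 1.8 x the stem in the gate: about 47 mm sideways, 41-43 mm fore and aft. Cannot be lifted; stays where left; 2 to 3 N moves it; gate walls stop it
- lever_fore (a joint): fore-aft tilt of the lever, rad: 0 upright in the cross channel, + with the knob toward the winder's +x (far slots), - toward -x (near slots, idle slot). About +0.25 or -0.25 at the end of an outer slot, -0.26 at the idle slot's end. About 0.02 of play either way in the cross channel
- lever_side (a joint): sideways tilt of the lever, rad: 0 in the middle column, positive with the knob toward the winder's +y, negative toward -y. About +0.28 or -0.28 in the outer columns, with 0.02 of play either way
- mark_ring: raised plain dark-metal sign on the gate plate, 5 mm tall: a RING: 38 mm outside, open middle 24 mm. Stands outside the outer corner of one outer slot (47 mm along x and 80 mm along y from the gate centre, either sign) and marks that slot; which sign is where varies. Origin: centre of its underside
- mark_bar: raised plain dark-metal sign on the gate plate, 5 mm tall: a straight BAR 36 x 8 mm along the winder's y. Stands outside the outer corner of one outer slot (47 mm along x and 80 mm along y from the gate centre, either sign) and marks that slot; which sign is where varies. Origin: centre of its underside
- mark_cross: raised plain dark-metal sign on the gate plate, 5 mm tall: a plus-shaped CROSS of two 36 x 8 mm bars. Stands outside the outer corner of one outer slot (47 mm along x and 80 mm along y from the gate centre, either sign) and marks that slot; which sign is where varies. Origin: centre of its underside
- mark_disc: raised plain dark-metal sign on the gate plate, 5 mm tall: a small solid DISC 20 mm across. Stands outside the outer corner of one outer slot (47 mm along x and 80 mm along y from the gate centre, either sign) and marks that slot; which sign is where varies. Origin: centre of its underside
- bobbin: small wooden bobbin standing on the winder's white deck near a corner, flanges 34 mm across, 40 mm tall; loose, not part of the job. Origin: centre of its underside
- pin_pot: small open white ceramic pot standing on the winder's deck near the opposite corner, 36 mm across, 30 mm tall; loose, not part of the job. Origin: centre of its underside
- hoop: black embroidery hoop (bare ring) lying flat on the table to the right of the winder, 150 mm across, 12 mm tall; loose, not part of the job. Origin: its centre, underside
- jar: clear screw-top jar with metal lid standing on the table to the left of the winder, 60 mm across, 75 mm tall; loose, not part of the job. Origin: centre of its underside

How it is judged:
By the outcome, as a careful person would: the job done as asked, in the order asked, and still so for the second after the job is handed in, with the robot touching nothing.
It also fails if it takes over 45 s, if anything falls off the work surface, if the arm or the gripper's body presses on something with over 40 N, if the wrist force passes 120 N, or if a joint passes its speed limit or range.

## Robot

A 6-joint arm with a two-finger parallel gripper is mounted at the origin on the work surface. World frame = base frame: x ahead of the robot, y to its left, z up, the work surface at z = 0. Lengths are in m, angles in degrees, forces in N, time in s.
With the tool pointing down it reaches from about 0.375 to 0.975 m from the base axis. Payload 3.8 kg.
Tool frame: the origin (TCP) lies on the centre line of the jaws, within the pads' length; the fingertips stand 11 mm ahead of it and the grasp point (between the pads) lies 8 mm behind it; x points along the fingers, y is the direction in which the jaws open and shut, and the axes are right-handed (so a half turn about x gives the same grasp; the last joint's range is limited). The gripper opens to 88 mm and grips with 3 to 60 N. Pads are 18 mm wide; open, the fingers measure 123 mm over their backs; the gripper's body (75 mm by 187 mm) begins 45 mm behind the grasp point.
Start: joints at [66.87, 15.12, 91.902, -0, 72.978, -2.114], TCP at [0.242, 0.63, 0.25] pointing down, gripper open.
Joint ranges: [-150.88, 150.88], [-54.13, 125.18], [17.81, 147.31], [-75.09, 255.09], [0, 152.58], [-146.25, 146.25]. Speed limits (degrees/s): [147.25, 147.25, 180, 180, 180, 180].

## Interface

Orientations are given as a 3x3 rotation matrix whose columns are the frame's x, y, z axes.
In Python, from station import bot gives the robot as it stands.
- The arm moves only by the shell command python3 -m jog 'ROWS'. ROWS is JSON, a list of rows, each an object of numbers: "gripper": the gripper's target within -1 to 1 (shut at 1, half-way at 0, fully open at -1); "dx", "dy", "dz": the shift along the tool's x, y, z scaled (see below); "ax", "ay", "az": the turn, a rotation vector about the tool's x, y, z scaled (see below). A call has 1 to 8 rows; each row shifts and turns the pose as measured when the row begins, along the tool's axes as they then stand; what a row does not reach is not made up. The controller multiplies each number of a shift by 0.04 m and each number of a turn by 0.1 rad. A row lasts 1/12 s, in which the tool goes at most 41.7 mm and 7.16 degrees, less where a joint would pass 70% of its speed; a pose out of reach is approached as far as the arm can. A call with a number of a shift or a turn outside -1 to 1 is refused whole. A call with a gripper value outside its range is refused whole. The fingers move at their own pace and stop on an object; the grip force is fixed at half the most. Time passes only in rows, so rows that do not move let the fingers close. It gives the time, the measured TCP pose, the force and the opening at its end, in the units of the state.
- bot.state(): the state, without advancing time (a new reading comes with each control period).
- bot.snapshot(name): name is "side" or "top"; returns a dict with "image" (384x512x3 uint8, blue, green, red), "camera_matrix" (3x3 intrinsics, pixels), "camera_from_world" (4x4, takes a point from world to camera coordinates). Camera axes: x right, y up, looking along -z (the intrinsics and any distortion apply to the point x, -y, -z); pixel columns grow to the right and rows downward; lengths in m; the calibration is good to about 2 mm. A picture is of the moment at which its call begins. There is no depth.
- bot.job_done(): hands the job in, once; it reports no verdict.
The state is a dict: "t": time; "qpos": joint angles; "dq": joint speeds; "joint_efforts": joint torques, N m; "eef_pos": TCP position; "eef_rot": TCP orientation; "force": force on the tool from outside, world axes, zero at the start; "ft_torque": the same for the moment, N m; "grip_width": finger opening in m.
Only numpy, scipy, OpenCV 4.12 (cv2) and the standard library are available. Lean on these libraries where they do the work, as an engineer would, in place of code of your own. Each camera call takes 0.05 s, during which the arm holds its last target.

## Working session

There is one attempt and no reset: what is moved stays moved. The work goes in short steps, Python scripts to look and compute and a shell command to move; the robot and the scene stay as the last step left them, time stands still between calls to the robot, and variables do not carry over. Pictures are saved under pics/ and viewed, and the job is handed in when it is done.

```bash
mkdir -p pics; ls
python3 - <<'E'
from station import bot
import cv2,json
for n in("top","side"):
    s=bot.snapshot(n); cv2.imwrite(f"pics/{n}0.png",s["image"]); print(n,s["camera_matrix"],s["camera_from_world"], s.keys())
print(bot.state())
E
```

```text
pics
top [[454.14213375   0.         258.40143486]
 [  0.         454.14213375 194.72797778]
 [  0.           0.           1.        ]] [[-0.08150531 -0.99667101 -0.00194623  0.07357555]
 [ 0.97326112 -0.08001136  0.21531598 -0.55239701]
 [-0.21475491  0.0156552   0.97654249 -1.04278283]
 [ 0.          0.          0.          1.        ]] dict_keys(['image', 'camera_matrix', 'camera_from_world'])
side [[464.71935504   0.         257.03397155]
 [  0.         464.71935504 190.22384669]
 [  0.           0.           1.        ]] [[ 0.99876307 -0.04920316  0.00716821 -0.54618106]
 [ 0.0185021   0.50157587  0.86491579 -0.14555341]
 [-0.04615199 -0.86371332  0.50186582 -1.15705952]
 [ 0.          0.          0.          1.        ]] dict_keys(['image', 'camera_matrix', 'camera_from_world'])
{'t': 0.1, 'qpos': array([ 6.68708052e+01,  1.51642951e+01,  9.19722437e+01, -8.02572187e-04,
        7.29752224e+01, -2.11374359e+00]), 'dq': array([-0.04596971, -0.07325756, -0.1220489 , -0.06508912,  0.00742422,
        0.01099779]), 'joint_efforts': array([ 8.93249435e-04, -5.03615820e+01, -3.58071506e+01,  7.30147935e-02,
        2.33903906e-02, -7.19411764e-05]), 'eef_pos': array([0.24183373, 0.62955054, 0.24853007]), 'eef_rot': array([[-7.53889917e-04,  3.58615124e-01,  9.33485203e-01],
       [-1.79907507e-03,  9.33483471e-01, -3.58615912e-01],
       [-9.99998097e-01, -1.94976687e-03, -5.85682494e-05]]), 'force': array([-0.19298821, -0.56932297,  0.2976829 ]), 'ft_torque': array([-0.01743249,  0.009371  ,  0.03049192]), 'grip_width': 0.08812416948986762}
```

View pics/top0.png

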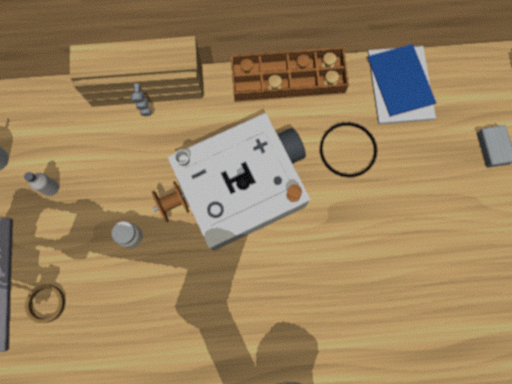

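View pics/side0.png

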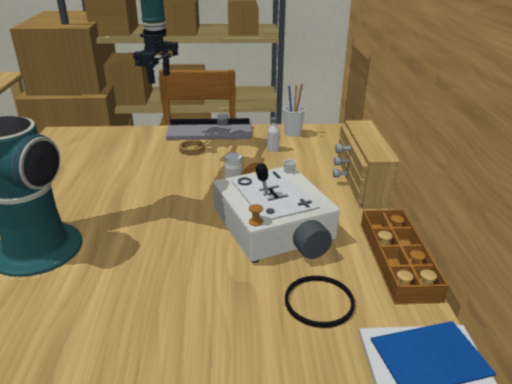

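The top view shows the bar at (199,173), cross (260,146), ring (215,210) and disc (277,181), so the ring is at the near-left slot. The knob is at about (243,184). I'll zoom in and fit the pose.

```bash
cat > h.py <<'E'
import numpy as np
def ray(s,px,z):
    K=s["camera_matrix"];T=s["camera_from_world"];R=T[:3,:3];c=-R.T@T[:3,3]
    d=np.linalg.inv(K)@[px[0],px[1],1]; d=R.T@np.array([d[0],-d[1],-d[2]])
    return c+d*(z-c[2])/d[2]
def proj(s,p):
    q=s["camera_from_world"]@np.append(p,1); q=s["camera_matrix"]@np.array([q[0],-q[1],-q[2]]); return q[:2]/q[2]
E
python3 - <<'E'
from station import bot
import cv2,numpy as np
from h import *
from scipy.optimize import least_squares
s=bot.snapshot("top");im=s["image"]
px=dict(bar=(199,173),cross=(260,146),ring=(215,210),disc=(277,181))
m=dict(bar=(47,80),cross=(47,-80),ring=(-47,80),disc=(-47,-80))
g=cv2.cvtColor(im,cv2.COLOR_BGR2GRAY)
for k,(u,v) in px.items():
    w=np.clip(120-g[v-11:v+12,u-11:u+12].astype(float),0,None); 
    n,l,st,c=cv2.connectedComponentsWithStats((w>0).astype('uint8')); i=1+np.argmax(st[1:,4]); px[k]=c[i]+[u-11,v-11]; print(k,px[k],st[i],[np.round(ray(s,px[k],.111),4)])
P={k:ray(s,px[k],.111)[:2] for k in px}
def f(x):
    c,sn=np.cos(x[2]),np.sin(x[2]);R=np.array([[c,-sn],[sn,c]])
    return np.concatenate([R@np.array(m[k])/1000+x[:2]-P[k] for k in px])
r=least_squares(f,[.55,0,0]);print(r.x,r.fun*1000)
np.save("pose.npy",r.x)
cv2.imwrite("pics/t1.png",cv2.resize(im[110:250,130:320],None,fx=4,fy=4,interpolation=2))
s=bot.snapshot("side");cv2.imwrite("pics/s1.png",cv2.resize(s["image"][150:270,205:345],None,fx=5,fy=5,interpolation=2))
th=r.x[2];R=np.array([[np.cos(th),-np.sin(th)],[np.sin(th),np.cos(th)]])
for n in("top","side"):
  s=bot.snapshot(n)
  print(n,"knob idle pred",proj(s,np.append(r.x[:2]+R@[-.042,0],.170)),"gatec",proj(s,[*r.x[:2],.106]))
E
```

```text
bar [198.40909091 173.75      ] [ 4  8 14  8 44] [array([0.607 , 0.1647, 0.111 ])]
cross [259.96385542 145.54216867] [ 5  4 13 14 83] [array([0.6641, 0.0156, 0.111 ])]
ring [214.81081081 209.41441441] [  3   3  16  16 111] [array([0.5192, 0.1317, 0.111 ])]
disc [277.26530612 180.28571429] [ 8  7  8  8 49] [array([ 0.5762, -0.0176,  0.111 ])]
[0.59160034 0.07359453 0.36405008] [ 0.06296918  0.3384941  -0.11512373 -0.00513386  0.03744594 -0.05738458
  0.01470861 -0.27597566]
top knob idle pred [244.60110935 186.9196893 ] gatec [237.85146844 177.53735516]
side knob idle pred [258.5812886  173.57873836] gatec [273.30331491 192.56284505]
```

View pics/t1.png

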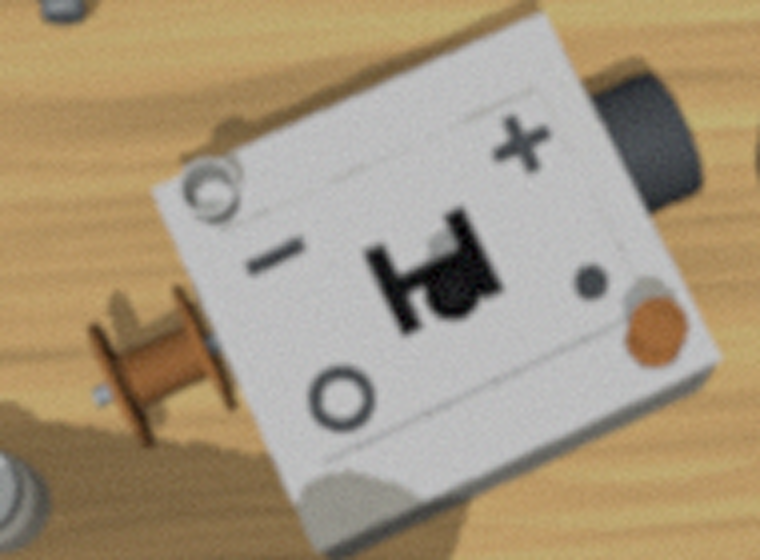

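View pics/s1.png

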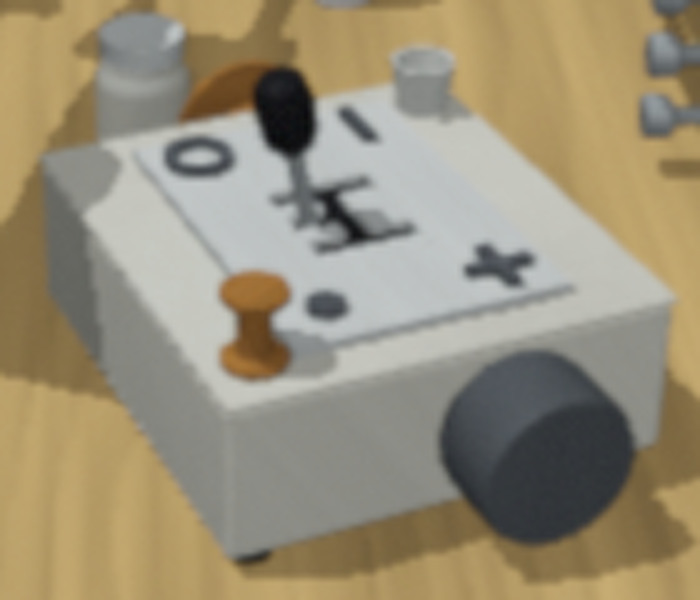

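The marks fit within 0.4 mm: gate centre (0.5916, 0.0736), yaw 0.364 rad. The ring is at the near (-x), left (+y) slot. Plan:
1. Straddle the knob with the jaws along winder x.
2. Push it forward, then grip it and drag it sideways.
3. Push it aft.

First I turn the tool.

```bash
python3 - <<'E'
from station import bot
import numpy as np
from scipy.optimize import least_squares
from h import *
p=np.load("pose.npy")
t=bot.snapshot("top");s=bot.snapshot("side")
r=least_squares(lambda x:np.r_[proj(t,x)-[243.7,182],proj(s,x)-[261.8,172.4]],[.56,.06,.17])
c,sn=np.cos(p[2]),np.sin(p[2]);print(r.x,r.fun,np.array([[c,sn],[-sn,c]])@(r.x[:2]-p[:2]))
E
python3 -m jog '[{"ax":1,"gripper":-1},{"ax":1},{"ax":1},{"ax":1},{"ax":1},{"ax":1},{"ax":1},{"ax":1}]'
```

```text
[0.56169708 0.05965965 0.17299148] [ 0.07284576  0.49829817  0.54883021 -0.14878277] [-0.03290515 -0.00237421]invalid input
```

```bash
python3 -m jog '[{"gripper":-1,"dx":0,"dy":0,"dz":0,"ax":1,"ay":0,"az":0},{"gripper":-1,"dx":0,"dy":0,"dz":0,"ax":1,"ay":0,"az":0},{"gripper":-1,"dx":0,"dy":0,"dz":0,"ax":1,"ay":0,"az":0}]'
```

```text
t: 0.65
eef_pos: [0.242, 0.63, 0.2495]
eef_rot: [[-0.0, 0.627, 0.779], [-0.0, 0.779, -0.627], [-1.0, -0.0, 0.0]]
force: [-0.6, 0.3, 0.1]
grip_width: 0.0882
```

```bash
python3 -m jog '[{"gripper":-1,"ax":1},{"gripper":-1,"ax":1},{"gripper":-1,"ax":1},{"gripper":-1,"ax":1},{"gripper":-1,"ax":1},{"gripper":-1,"ax":0.2}]' || python3 -m jog '[{"gripper":-1,"dx":0,"dy":0,"dz":0,"ax":1,"ay":0,"az":0}]'
cat > rel.py <<'E'
from station import bot
import numpy as np
p=np.load("pose.npy");c,s=np.cos(p[2]),np.sin(p[2])
st=bot.state();e=st["eef_pos"]
M=np.array([[c,s],[-s,c]])
print("t",st["t"],"winder xy mm",np.round(M@(e[:2]-p[:2])*1000,1),"z",round(e[2]*1000,1),"yaw err",np.degrees(np.arctan2(st["eef_rot"][1,1],st["eef_rot"][0,1])-p[2]).round(2),"F(w)",np.round(np.r_[M@st["force"][:2],st["force"][2]],1),"w",round(st["grip_width"]*1000,1))
E
python3 rel.py
```

```text
t: 0.73
eef_pos: [0.242, 0.6299, 0.2495]
eef_rot: [[-0.0, 0.705, 0.709], [-0.0, 0.709, -0.705], [-1.0, -0.0, 0.0]]
force: [-0.9, 0.3, -1.0]
grip_width: 0.0881
t 0.7333 winder xy mm [-128.6  644.4] z 249.5 yaw err 24.32 F(w) [-0.8  0.6 -1. ] w 88.1invalid input
```

```bash
python3 -m jog '[{"gripper":-1,"dx":0,"dy":0,"dz":0,"ax":1,"ay":0,"az":0},{"gripper":-1,"dx":0,"dy":0,"dz":0,"ax":1,"ay":0,"az":0},{"gripper":-1,"dx":0,"dy":0,"dz":0,"ax":1,"ay":0,"az":0},{"gripper":-1,"dx":0,"dy":0,"dz":0,"ax":1,"ay":0,"az":0},{"gripper":-1,"dx":0,"dy":0,"dz":0,"ax":0.2,"ay":0,"az":0}]'; python3 rel.py
python3 -m jog '[{"gripper":-1,"dx":0,"dy":0.1,"dz":0.6,"ax":0,"ay":0,"az":0},{"gripper":-1,"dx":0,"dy":0.15,"dz":1,"ax":0,"ay":0,"az":0},{"gripper":-1,"dx":0,"dy":0.15,"dz":1,"ax":0,"ay":0,"az":0},{"gripper":-1,"dx":0,"dy":0.15,"dz":1,"ax":0,"ay":0,"az":0},{"gripper":-1,"dx":0,"dy":0.15,"dz":1,"ax":0,"ay":0,"az":0},{"gripper":-1,"dx":0,"dy":0.15,"dz":1,"ax":0,"ay":0,"az":0},{"gripper":-1,"dx":0,"dy":0.15,"dz":1,"ax":0,"ay":0,"az":0}]'; python3 rel.py
```

```text
t: 1.15
eef_pos: [0.242, 0.6299, 0.2496]
eef_rot: [[-0.0, 0.942, 0.336], [-0.0, 0.336, -0.942], [-1.0, -0.0, 0.0]]
force: [0.4, 0.1, 0.9]
grip_width: 0.0883
t 1.15 winder xy mm [-128.6  644.4] z 249.6 yaw err -1.2 F(w) [ 0.4 -0.1  0.9] w 88.3
t: 1.73
eef_pos: [0.3683, 0.3943, 0.2485]
eef_rot: [[0.0, 0.938, 0.347], [0.005, 0.347, -0.938], [-1.0, 0.002, -0.004]]
force: [0.4, -0.7, -0.8]
grip_width: 0.0882
t 1.7333 winder xy mm [-94.5 379.2] z 248.5 yaw err -0.56 F(w) [ 0.1 -0.8 -0.8] w 88.2
```

```bash
python3 -m jog '[{"gripper":-1,"dx":0,"dy":0.16,"dz":1,"ax":0,"ay":0,"az":0},{"gripper":-1,"dx":0,"dy":0.16,"dz":1,"ax":0,"ay":0,"az":0},{"gripper":-1,"dx":0,"dy":0.16,"dz":1,"ax":0,"ay":0,"az":0},{"gripper":-1,"dx":0,"dy":0.16,"dz":1,"ax":0,"ay":0,"az":0},{"gripper":-1,"dx":0,"dy":0.16,"dz":1,"ax":0,"ay":0,"az":0},{"gripper":-1,"dx":0,"dy":0.16,"dz":1,"ax":0,"ay":0,"az":0},{"gripper":-1,"dx":0,"dy":0.16,"dz":1,"ax":0,"ay":0,"az":0},{"gripper":-1,"dx":0,"dy":0.16,"dz":1,"ax":0,"ay":0,"az":0}]'; python3 rel.py
```

```text
t: 2.4
eef_pos: [0.5296, 0.1021, 0.2504]
eef_rot: [[0.008, 0.937, 0.349], [0.008, 0.349, -0.937], [-1.0, 0.01, -0.005]]
force: [0.4, 0.6, 0.7]
grip_width: 0.0879
t 2.4 winder xy mm [-47.8  48.8] z 250.4 yaw err -0.46 F(w) [0.6 0.5 0.7] w 87.9
```

```bash
python3 -m jog '[{"gripper":-1,"dx":0,"dy":0.15,"dz":0.7,"ax":0,"ay":0,"az":0},{"gripper":-1,"dx":0,"dy":0.15,"dz":0.5,"ax":0,"ay":0,"az":0},{"gripper":-1,"dx":0,"dy":0,"dz":0.1,"ax":0,"ay":0,"az":0},{"gripper":-1,"dx":0,"dy":0,"dz":0,"ax":0,"ay":0,"az":0}]'; python3 rel.py; python3 -c "
from station import bot
import cv2
for n in('top','side'):
  i=bot.snapshot(n)['image'][90:280,150:350];cv2.imwrite('pics/%s2.png'%n,cv2.resize(i,None,fx=3,fy=3,interpolation=2))"
```

```text
t: 2.73
eef_pos: [0.5632, 0.0471, 0.2512]
eef_rot: [[0.011, 0.941, 0.339], [0.006, 0.339, -0.941], [-1.0, 0.012, -0.002]]
force: [0.1, 1.1, 1.3]
grip_width: 0.088
t 2.7333 winder xy mm [-35.9 -14.7] z 251.2 yaw err -1.02 F(w) [0.5 1.  1.3] w 88.0
```

View pics/side2.png

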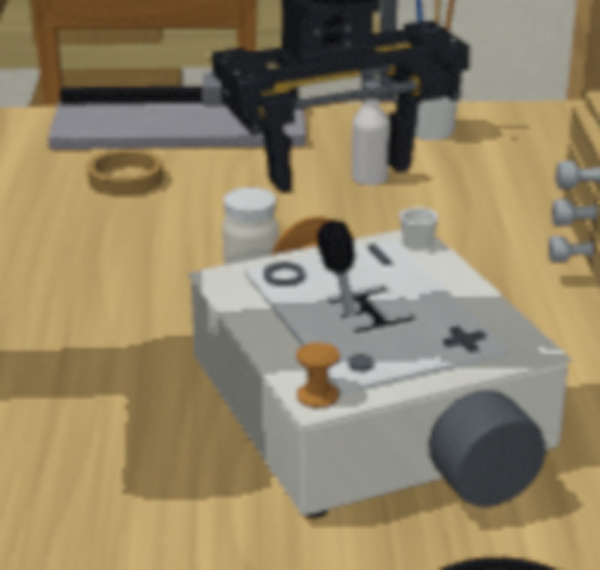

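The jaws straddle the knob fore and aft, well above it. I'll correct y by about +12 mm, then descend 85 mm.

```bash
python3 -m jog '[{"gripper":-1,"dx":0.2,"dy":0.05,"dz":-0.3,"ax":-0.15,"ay":0,"az":0.1},{"gripper":-1,"dx":0.4,"dy":0,"dz":0,"ax":0,"ay":0,"az":0},{"gripper":-1,"dx":0.4,"dy":0,"dz":0,"ax":0,"ay":0,"az":0},{"gripper":-1,"dx":0.3,"dy":0,"dz":0,"ax":0,"ay":0,"az":0},{"gripper":-1,"dx":0,"dy":0,"dz":0,"ax":0,"ay":0,"az":0}]'; python3 rel.py
```

```text
t: 3.25
eef_pos: [0.558, 0.071, 0.1972]
eef_rot: [[0.023, 0.931, 0.365], [0.014, 0.365, -0.931], [-1.0, 0.027, -0.004]]
force: [-0.5, -0.1, -1.2]
grip_width: 0.0879
t 3.25 winder xy mm [-32.4   9.5] z 197.2 yaw err 0.57 F(w) [-0.5  0.1 -1.2] w 87.9
```

```bash
python3 -m jog '[{"gripper":-1,"dx":0,"dy":0,"dz":0.2,"ax":0,"ay":0,"az":-0.2},{"gripper":-1,"dx":0.2,"dy":0,"dz":0,"ax":0,"ay":0,"az":0},{"gripper":-1,"dx":0,"dy":0,"dz":0,"ax":0,"ay":0,"az":0},{"gripper":-1,"dx":0,"dy":0,"dz":0,"ax":0,"ay":0,"az":0}]'; python3 rel.py
```

```text
t: 3.58
eef_pos: [0.5601, 0.0663, 0.1887]
eef_rot: [[0.003, 0.929, 0.37], [0.007, 0.37, -0.929], [-1.0, 0.005, -0.005]]
force: [-0.9, 1.5, 0.1]
grip_width: 0.0879
t 3.5833 winder xy mm [-32.1   4.4] z 188.7 yaw err 0.87 F(w) [-0.3  1.7  0.1] w 87.9
```

```bash
python3 -m jog '[{"gripper":-1,"dx":0.3,"dy":0,"dz":0.15,"ax":0,"ay":0,"az":0},{"gripper":-1,"dx":0.3,"dy":0,"dz":0,"ax":0,"ay":0,"az":0},{"gripper":-0.2,"dx":0,"dy":0,"dz":0,"ax":0,"ay":0,"az":0},{"gripper":-0.2,"dx":0,"dy":0,"dz":0,"ax":0,"ay":0,"az":0},{"gripper":-0.2,"dx":0,"dy":0,"dz":0,"ax":0,"ay":0,"az":0},{"gripper":-0.2,"dx":0,"dy":0,"dz":0,"ax":0,"ay":0,"az":0}]'; python3 rel.py;python3 -c "
from station import bot
import cv2
for n in('top','side'):
  i=bot.snapshot(n)['image'][90:280,150:350];cv2.imwrite('pics/%s3.png'%n,cv2.resize(i,None,fx=3,fy=3,interpolation=2))"
```

```text
t: 4.08
eef_pos: [0.5635, 0.0594, 0.1627]
eef_rot: [[0.004, 0.93, 0.369], [0.007, 0.368, -0.93], [-1.0, 0.006, -0.005]]
force: [-0.2, -0.1, 0.2]
grip_width: 0.0636
t 4.0833 winder xy mm [-31.3  -3.3] z 162.7 yaw err 0.76 F(w) [-0.2  0.   0.2] w 63.6
```

View pics/side3.png

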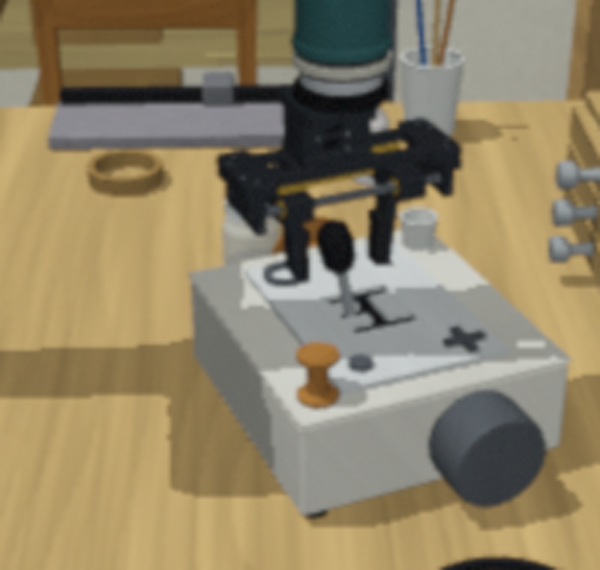

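```bash
python3 -m jog '[{"gripper":-0.2,"dx":0,"dy":0.25,"dz":0,"ax":0,"ay":0,"az":0},{"gripper":-0.2,"dx":0,"dy":0.25,"dz":0,"ax":0,"ay":0,"az":0},{"gripper":-0.2,"dx":0,"dy":0.2,"dz":0,"ax":0,"ay":0,"az":0},{"gripper":-0.2,"dx":0,"dy":0,"dz":0,"ax":0,"ay":0,"az":0}]'; python3 rel.py
```

```text
t: 4.52
eef_pos: [0.591, 0.0703, 0.1641]
eef_rot: [[0.003, 0.93, 0.369], [0.006, 0.369, -0.93], [-1.0, 0.005, -0.004]]
force: [-1.7, -0.9, -1.2]
grip_width: 0.0527
t 4.5167 winder xy mm [-1.7 -2.8] z 164.1 yaw err 0.77 F(w) [-1.9 -0.2 -1.2] w 52.7
```

View pics/top3.png

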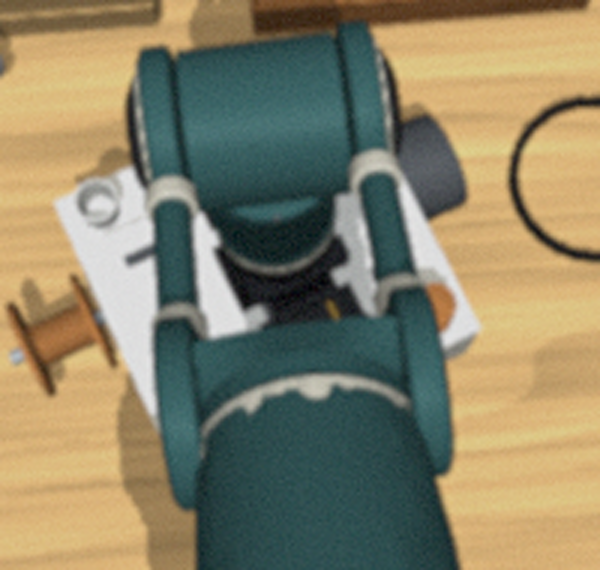

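```bash
python3 -m jog '[{"gripper":-0.2,"dx":0,"dy":0.2,"dz":0,"ax":0,"ay":0,"az":0},{"gripper":-0.2,"dx":0,"dy":0.1,"dz":0,"ax":0,"ay":0,"az":0},{"gripper":-0.2,"dx":0,"dy":0,"dz":0,"ax":0,"ay":0,"az":0}]'; python3 rel.py;python3 -c "
from station import bot
import cv2
for n in('side',):
  i=bot.snapshot(n)['image'][120:250,200:350];cv2.imwrite('pics/%s4.png'%n,cv2.resize(i,None,fx=4,fy=4,interpolation=2))"
```

```text
t: 4.77
eef_pos: [0.6037, 0.0755, 0.164]
eef_rot: [[0.001, 0.929, 0.369], [0.005, 0.369, -0.929], [-1.0, 0.003, -0.004]]
force: [-2.6, -1.0, 1.5]
grip_width: 0.053
t 4.7667 winder xy mm [11.9 -2.5] z 164.0 yaw err 0.82 F(w) [-2.8 -0.   1.5] w 53.0
```

View pics/side4.png

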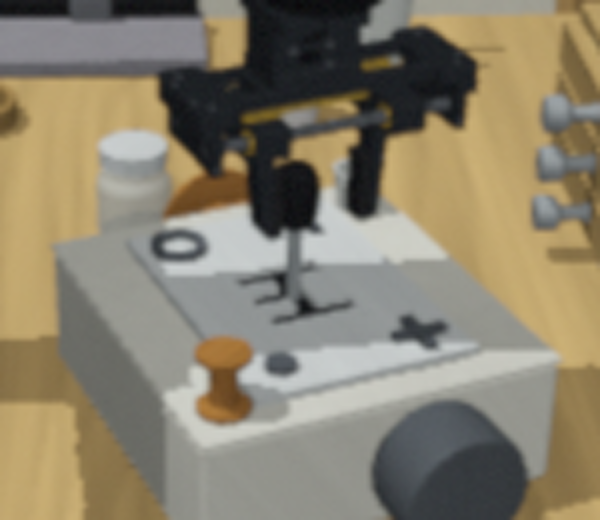

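The lever is now upright in the cross channel (knob at about (298,195) in the crop). I'll centre the tool on it and grip.

```bash
python3 -m jog '[{"gripper":-0.2,"dx":0,"dy":-0.27,"dz":0,"ax":0,"ay":0,"az":0},{"gripper":0,"dx":0,"dy":0,"dz":0,"ax":0,"ay":0,"az":0},{"gripper":0.4,"dx":0,"dy":0,"dz":0,"ax":0,"ay":0,"az":0},{"gripper":0.4,"dx":0,"dy":0,"dz":0,"ax":0,"ay":0,"az":0},{"gripper":0.4,"dx":0,"dy":0,"dz":0,"ax":0,"ay":0,"az":0}]'; python3 rel.py
```

```text
t: 5.23
eef_pos: [0.5931, 0.0714, 0.1642]
eef_rot: [[0.005, 0.929, 0.369], [0.006, 0.369, -0.929], [-1.0, 0.007, -0.004]]
force: [-2.5, -1.4, 0.8]
grip_width: 0.0295
t 5.2333 winder xy mm [ 0.7 -2.6] z 164.2 yaw err 0.79 F(w) [-2.8 -0.4  0.8] w 29.5
```

```bash
python3 -m jog '[{"gripper":0.4,"dx":0,"dy":0,"dz":-0.25,"ax":0,"ay":0,"az":0},{"gripper":0.4,"dx":0,"dy":0,"dz":-0.25,"ax":0,"ay":0,"az":0},{"gripper":0.4,"dx":0,"dy":0,"dz":-0.2,"ax":0,"ay":0,"az":0},{"gripper":0.4,"dx":0,"dy":0,"dz":0,"ax":0,"ay":0,"az":0}]'; python3 rel.py;python3 -c "
from station import bot
import cv2
for n in('side',):
  i=bot.snapshot(n)['image'][120:250,200:350];cv2.imwrite('pics/%s5.png'%n,cv2.resize(i,None,fx=4,fy=4,interpolation=2))"
```

```text
t: 5.57
eef_pos: [0.5818, 0.0969, 0.1618]
eef_rot: [[0.005, 0.93, 0.368], [0.002, 0.368, -0.93], [-1.0, 0.005, -0.0]]
force: [1.2, 0.5, -1.6]
grip_width: 0.0292
t 5.5667 winder xy mm [-0.9 25.3] z 161.8 yaw err 0.75 F(w) [ 1.3  0.1 -1.6] w 29.2
```

View pics/side5.png

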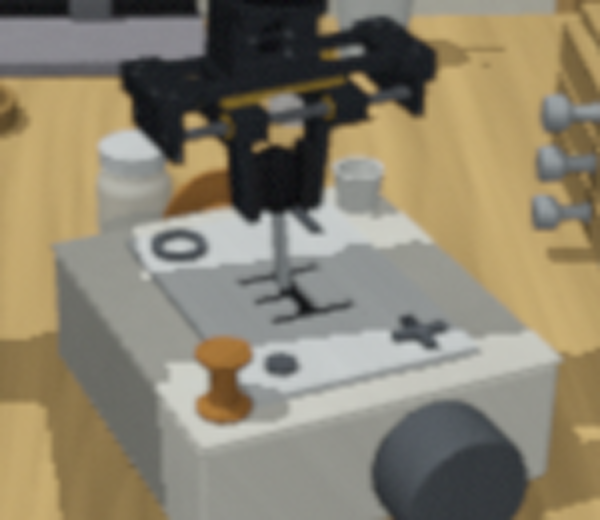

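The lever is following sideways. I'll carry on to about 46 mm.

```bash
python3 -m jog '[{"gripper":0.4,"dx":0,"dy":0,"dz":-0.25,"ax":0,"ay":0,"az":0},{"gripper":0.4,"dx":0,"dy":0,"dz":-0.25,"ax":0,"ay":0,"az":0},{"gripper":0.4,"dx":0,"dy":0,"dz":-0.1,"ax":0,"ay":0,"az":0},{"gripper":0.4,"dx":0,"dy":0,"dz":0,"ax":0,"ay":0,"az":0}]'; python3 rel.py;python3 -c "
from station import bot
import cv2
for n in('side',):
  i=bot.snapshot(n)['image'][120:250,200:350];cv2.imwrite('pics/%s6.png'%n,cv2.resize(i,None,fx=4,fy=4,interpolation=2))"
```

```text
t: 5.95
eef_pos: [0.574, 0.1138, 0.1575]
eef_rot: [[0.007, 0.928, 0.372], [-0.012, 0.372, -0.928], [-1.0, 0.002, 0.014]]
force: [0.3, -0.6, -0.0]
grip_width: 0.0295
t 5.95 winder xy mm [-2.2 43.9] z 157.5 yaw err 0.98 F(w) [ 0.  -0.7 -0. ] w 29.5
```

View pics/side6.png

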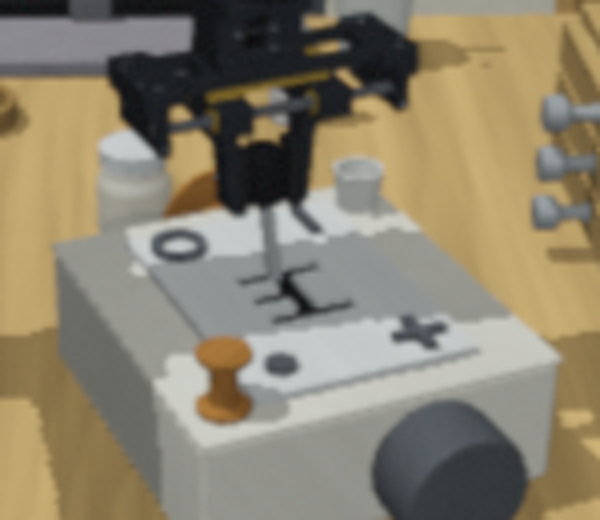

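```bash
python3 -m jog '[{"gripper":0.4,"dx":0,"dy":0,"dz":-0.05,"ax":0,"ay":0,"az":0},{"gripper":-0.2,"dx":0,"dy":0,"dz":0,"ax":0,"ay":0,"az":0},{"gripper":-0.2,"dx":0,"dy":0,"dz":0,"ax":0,"ay":0,"az":0},{"gripper":-0.2,"dx":0,"dy":-0.2,"dz":0,"ax":0,"ay":0,"az":0},{"gripper":-0.2,"dx":0,"dy":-0.25,"dz":0,"ax":0,"ay":0,"az":0},{"gripper":-0.2,"dx":0,"dy":-0.2,"dz":0,"ax":0,"ay":0,"az":0},{"gripper":-0.2,"dx":0,"dy":0,"dz":0,"ax":0,"ay":0,"az":0}]'; python3 rel.py;python3 -c "
from station import bot
import cv2
for n in('side',):
  i=bot.snapshot(n)['image'][120:250,200:350];cv2.imwrite('pics/%s7.png'%n,cv2.resize(i,None,fx=4,fy=4,interpolation=2))"
```

```text
t: 6.58
eef_pos: [0.5501, 0.1069, 0.1603]
eef_rot: [[0.015, 0.928, 0.372], [-0.01, 0.372, -0.928], [-1.0, 0.01, 0.015]]
force: [0.2, -0.1, -0.1]
grip_width: 0.0531
t 6.5833 winder xy mm [-26.9  45.9] z 160.3 yaw err 1.0 F(w) [ 0.2 -0.2 -0.1] w 53.1
```

View pics/side7.png

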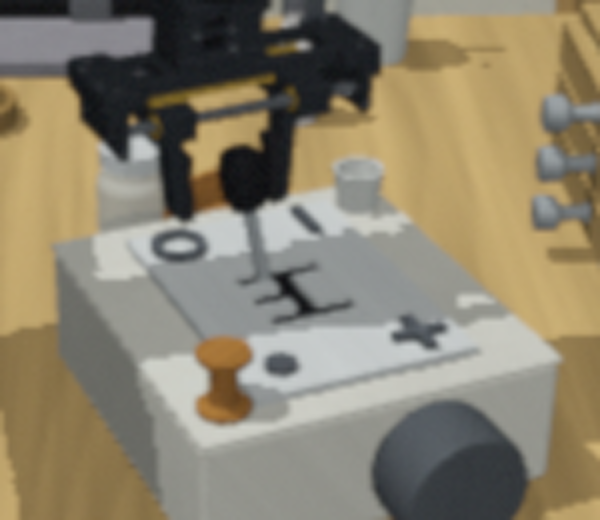

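The lever has entered the near-left slot, so I'll keep pushing aft.

```bash
python3 -m jog '[{"gripper":-0.2,"dx":0,"dy":-0.2,"dz":0,"ax":0,"ay":0,"az":0},{"gripper":-0.2,"dx":0,"dy":-0.25,"dz":0,"ax":0,"ay":0,"az":0},{"gripper":-0.2,"dx":0,"dy":0,"dz":0,"ax":0,"ay":0,"az":0}]'; python3 rel.py; python3 -m jog '[{"gripper":-0.2,"dx":0,"dy":-0.2,"dz":0,"ax":0,"ay":0,"az":0}]'; python3 rel.py
```

```text
t: 6.88
eef_pos: [0.5338, 0.1006, 0.161]
eef_rot: [[0.019, 0.928, 0.372], [-0.008, 0.372, -0.928], [-1.0, 0.015, 0.015]]
force: [-0.6, -0.3, -0.7]
grip_width: 0.0532
t 6.8833 winder xy mm [-44.3  45.8] z 161.0 yaw err 1.0 F(w) [-0.7 -0.1 -0.7] w 53.2
t: 6.97
eef_pos: [0.5282, 0.0983, 0.1615]
eef_rot: [[0.024, 0.928, 0.372], [-0.007, 0.372, -0.928], [-1.0, 0.019, 0.015]]
force: [23.8, 8.0, -15.2]
grip_width: 0.0529
t 6.9667 winder xy mm [-50.5  45.7] z 161.5 yaw err 1.0 F(w) [ 25.1  -1.  -15.2] w 52.9
```

That is a firm stop at -50.5 mm (about -51 predicted), with 25 N. I'll hold briefly, back off to centre, open and rise.

```bash
python3 -m jog '[{"gripper":-0.2,"dx":0,"dy":-0.05,"dz":0,"ax":0,"ay":0,"az":0}]'; python3 rel.py; python3 -m jog '[{"gripper":-0.4,"dx":0,"dy":0.1,"dz":0,"ax":0,"ay":0,"az":0},{"gripper":-0.7,"dx":0,"dy":0.05,"dz":0,"ax":0,"ay":0,"az":0},{"gripper":-1,"dx":0,"dy":0,"dz":0,"ax":0,"ay":0,"az":0},{"gripper":-1,"dx":0,"dy":0,"dz":0,"ax":0,"ay":0,"az":0}]'; python3 rel.py;python3 -c "
from station import bot
import cv2
for n in('side',):
  i=bot.snapshot(n)['image'][120:250,200:350];cv2.imwrite('pics/%s8.png'%n,cv2.resize(i,None,fx=4,fy=4,interpolation=2))"
```

```text
t: 7.05
eef_pos: [0.5284, 0.0983, 0.1619]
eef_rot: [[0.03, 0.928, 0.372], [-0.004, 0.372, -0.928], [-1.0, 0.026, 0.015]]
force: [10.9, 4.0, -8.0]
grip_width: 0.053
t 7.05 winder xy mm [-50.3  45.6] z 161.9 yaw err 0.98 F(w) [11.7 -0.1 -8. ] w 53.0
t: 7.38
eef_pos: [0.5325, 0.1005, 0.1622]
eef_rot: [[0.027, 0.928, 0.372], [-0.004, 0.372, -0.928], [-1.0, 0.024, 0.014]]
force: [-0.1, 0.2, -0.2]
grip_width: 0.0775
t 7.3833 winder xy mm [-45.7  46.2] z 162.2 yaw err 0.98 F(w) [-0.   0.3 -0.2] w 77.5
```

View pics/side8.png

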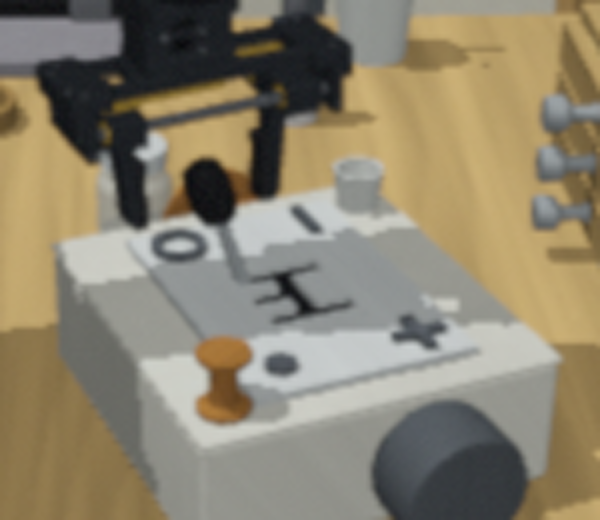

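The lever sits at the end of the near-left slot and the fingers are clear of it. I'll rise straight up, then check by eye and with the numbers.

```bash
python3 -m jog '[{"gripper":-1,"dx":-0.3,"dy":0,"dz":0,"ax":0,"ay":0,"az":0},{"gripper":-1,"dx":-0.6,"dy":0,"dz":0,"ax":0,"ay":0,"az":0},{"gripper":-1,"dx":-0.8,"dy":0,"dz":0,"ax":0,"ay":0,"az":0},{"gripper":-1,"dx":-0.8,"dy":0,"dz":0,"ax":0,"ay":0,"az":0},{"gripper":-1,"dx":0,"dy":0,"dz":0,"ax":0,"ay":0,"az":0}]'; python3 rel.py
python3 -m jog '[{"gripper":-1,"dx":0,"dy":0,"dz":-0.7,"ax":0,"ay":0,"az":0},{"gripper":-1,"dx":0,"dy":0,"dz":-1,"ax":0,"ay":0,"az":0},{"gripper":-1,"dx":0,"dy":0,"dz":-1,"ax":0,"ay":0,"az":0},{"gripper":-1,"dx":0,"dy":0,"dz":-1,"ax":0,"ay":0,"az":0},{"gripper":-1,"dx":0,"dy":0,"dz":-1,"ax":0,"ay":0,"az":0},{"gripper":-1,"dx":0,"dy":0,"dz":-1,"ax":0,"ay":0,"az":0},{"gripper":-1,"dx":0,"dy":0,"dz":-1,"ax":0,"ay":0,"az":0},{"gripper":-1,"dx":0,"dy":0,"dz":-1,"ax":0,"ay":0,"az":0}]'
python3 -m jog '[{"gripper":-1,"dx":0,"dy":0,"dz":-1,"ax":0,"ay":0,"az":0},{"gripper":-1,"dx":0,"dy":0,"dz":-1,"ax":0,"ay":0,"az":0},{"gripper":-1,"dx":0,"dy":0,"dz":-0.5,"ax":0,"ay":0,"az":0},{"gripper":-1,"dx":0,"dy":0,"dz":0,"ax":0,"ay":0,"az":0},{"gripper":-1,"dx":0,"dy":0,"dz":0,"ax":0,"ay":0,"az":0}]';python3 rel.py;python3 -c "
from station import bot
import cv2,numpy as np
from h import *
p=np.load('pose.npy');c,s=np.cos(p[2]),np.sin(p[2]);R=np.array([[c,-s],[s,c]])
for n in('side','top'):
  sn=bot.snapshot(n);cv2.imwrite('pics/%s9f.png'%n,sn['image']);i=sn['image'][110:250,130:330];cv2.imwrite('pics/%s9.png'%n,cv2.resize(i,None,fx=4,fy=4,interpolation=2))
  q=proj(sn,np.append(p[:2]+R@[-.040,.045],.012+.152)); print(n,q,(q-[130,110])*4)"
```

```text
t: 7.85
eef_pos: [0.526, 0.1003, 0.265]
eef_rot: [[0.016, 0.928, 0.372], [-0.006, 0.372, -0.928], [-1.0, 0.013, 0.012]]
force: [1.7, 0.6, 1.7]
grip_width: 0.0879
t 7.85 winder xy mm [-51.8  48.3] z 265.0 yaw err 0.97 F(w) [ 1.8 -0.   1.7] w 87.9
t: 8.52
eef_pos: [0.4129, 0.3903, 0.2701]
eef_rot: [[0.029, 0.933, 0.358], [-0.006, 0.358, -0.934], [-1.0, 0.025, 0.016]]
force: [-0.2, 1.1, 0.1]
grip_width: 0.0881
t: 8.93
eef_pos: [0.3692, 0.4941, 0.2695]
eef_rot: [[0.028, 0.93, 0.366], [-0.005, 0.367, -0.93], [-1.0, 0.024, 0.015]]
force: [0.7, 0.4, -0.2]
grip_width: 0.088
t 8.9333 winder xy mm [-58.1 472.1] z 269.5 yaw err 0.66 F(w) [ 0.8  0.1 -0.2] w 88.0
side [252.15593426 167.86744607] [488.62373706 231.46978427]
top [225.74050481 195.36153383] [382.96201926 341.44613532]
```

View pics/top9.png

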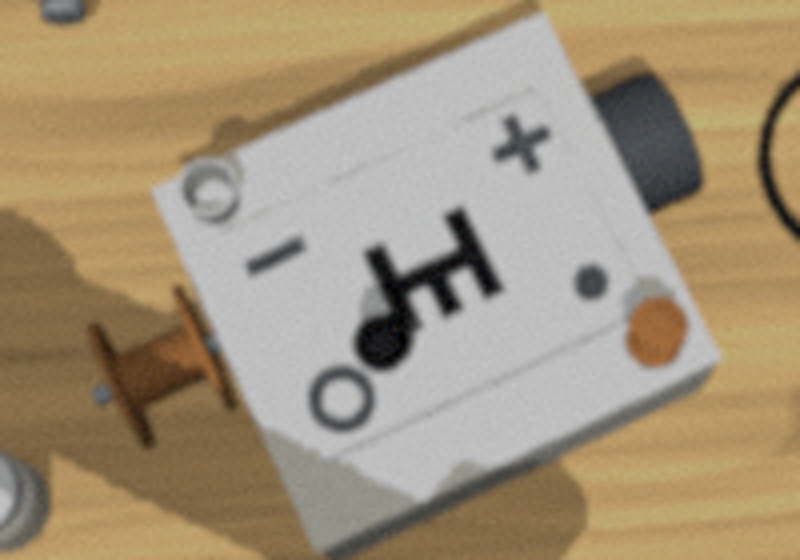

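View pics/side9.png

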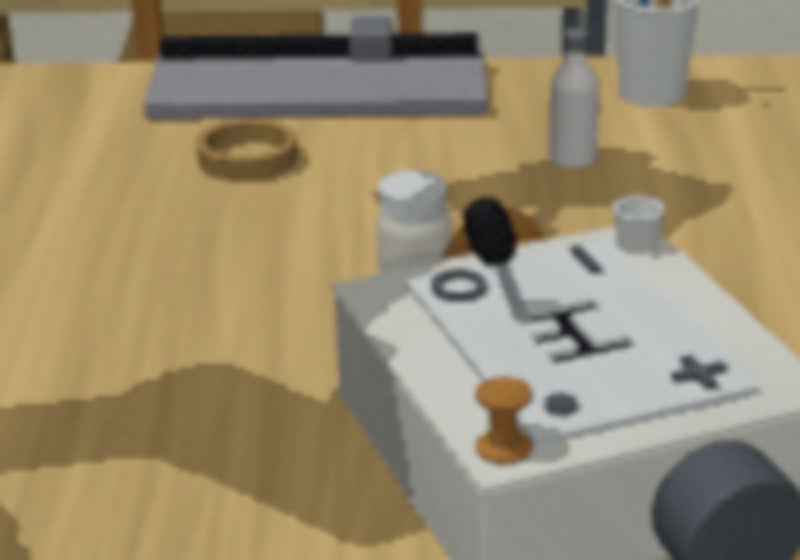

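The knob is at (384,342) in the top crop and (490,231) in the side crop. The positions predicted for the slot end were (383,341) and (489,231). The bobbin, pot, jar and hoop look unchanged.

```bash
python3 -c "
import cv2
a=cv2.imread('pics/top0.png');b=cv2.imread('pics/top9f.png')
d=cv2.absdiff(a,b).max(2)
for n,(x,y) in dict(bobbin=(294,192),pot=(183,157),hoop=(348,150),jar=(124,234)).items(): print(n,d[y-14:y+14,x-14:x+14].mean(), d[y-30:y+30,x-30:x+30].mean())
from station import bot; bot.job_done()"
```

```text
bobbin 3.94515306122449 3.9202777777777778
pot 3.9783163265306123 4.409166666666667
hoop 4.010204081632653 4.315833333333333
jar 31.088010204081634 36.812222222222225
the job is handed in; nothing more can be done
```

```bash
python3 -c "
import cv2
a=cv2.imread('pics/top0.png');b=cv2.imread('pics/top9f.png')
cv2.imwrite('pics/jar.png',cv2.resize(cv2.hconcat([a[195:270,85:165],b[195:270,85:165]]),None,fx=4,fy=4))"
```

```text
(no output)
```

View pics/jar.png

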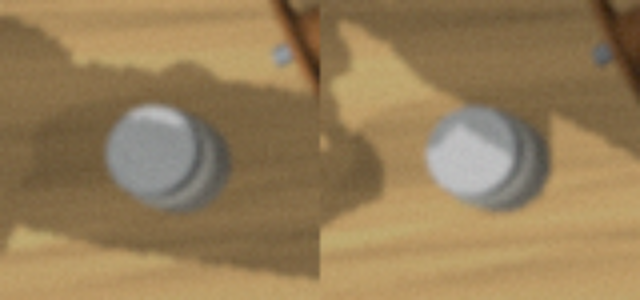

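The lever is in the slot marked by the ring (near side, left), pushed home to the end of that slot, and the job is handed in at about 9 s. I pushed it out of the idle slot with one finger, gripped it to draw it along the cross channel, then pushed it aft until it stopped.

- **Lever position:** the last push met a firm stop at 25 N, with the tool at -50.5 mm against about -51 mm predicted. After the arm backed away, the knob matched the position calculated for the slot end to within about half a pixel in both cameras.
- **Loose things:** the before and after pictures show the bobbin, pot and hoop unchanged. The jar's area did differ in the image comparison, which I only looked into after handing in. Side by side, the jar is in the same place and only the arm's shadow has moved.
- **Arm:** it was clear of everything when the job was handed in. The highest force reading between moves was about 29 N, at that last push.

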